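# Dock a display module in the corner of a test fixture and hold the probes on it

### The arm

A 7-joint arm with a two-finger parallel gripper is mounted at the origin on a cart in front of the work surface, level with it; the furniture and walls round the work are solid. World frame = base frame: x ahead of the robot, y to its left, z up, the work surface at z = 0. Lengths are in m, angles in rad, forces in N, time in s.
With the tool pointing down it reaches from about 0.4 to 0.85 m from the base axis. Payload 4.5 kg.
Tool frame: the origin (TCP) lies at the very end of the fingers, on their centre line; the grasp point (between the pads) lies r.grasp_offset behind it (r.grasp_offset is the distance from the TCP to the grasp point, in m); z points along the fingers, y is the line along which they close (so a half turn about z gives the same grasp; the last joint's range is limited). The gripper opens to 85 mm and grips with 20 to 120 N. Pads are 22 mm wide; open, the fingers measure 114 mm over their backs; the gripper's body (76 mm by 85 mm) begins 54 mm behind the grasp point. The pads swing forward as they close: fully open they stand 13 mm farther back than shut.
Start: joints at [1.38, 0.689, -0.195, 1.565, 0.157, 0.902, -0.215], TCP at [0.139, -0.609, 0.231] pointing down, gripper open.
Joint ranges: [-3.01, 3.01], [-0.46, 2.08], [-1.47, 1.51], [0.13, 2.56], [-1, 4.14], [0.04, 2.09], [-2.66, 2.66]. Speed limits (rad/s): [2.57, 2.57, 3.14, 3.14, 3.14, 3.14, 3.14].

### API

Orientations are given as a unit quaternion [w, x, y, z].
In Python, from station import r, imaging gives the robot as it stands.
- The arm moves only by the tool arm_command, never from a script. Its arguments are lists of equal length, an entry for each row: "offset": the shift along the tool's x, y, z in mm, a list of three; "angular": the turn, a rotation vector about the tool's x, y, z in rad, a list of three. In form: {"offset": [[dx, dy, dz], ...], "angular": [[ax, ay, az], ...]}. A call has 1 to 12 rows; each row is the pose to reach, as a shift and turn from the pose commanded when the call began, along the tool's axes at that moment; what a row does not reach only later rows make up. A row lasts 1/12 s, in which the tool goes at most 41.7 mm and 7.16 degrees, less where a joint would pass 70% of its speed; a pose out of reach is approached as far as the arm can. A call with a gripper value outside its range is refused whole. "grip" is the opening, from 0 (shut) to 1 (fully open), set as the call begins (left out, the last holds). The fingers move at their own pace and stop on an object; "force" is the grip in N (left out, the last holds). Time passes only in rows, so rows that repeat a pose let the fingers close. It gives the time, the measured TCP pose, the force, the opening and the grip force at its end, in the units of the state.
- r.get_state(): the state, without advancing time (a new reading comes with each control period).
- imaging.get_image(name): name is "scene" or "top"; returns the picture (384x512x3 uint8, red, green, blue); there is no depth.
- imaging.camera_model(name): a dict with "intrinsics" (3x3 intrinsics, pixels), "distortion" ([k1, k2, p1, p2, k3] as OpenCV has them; the pictures are not rectified), "world_to_cam" (4x4, takes a point from world to camera coordinates). Camera axes: x right, y up, looking along -z (the intrinsics and any distortion apply to the point x, -y, -z); pixel columns grow to the right and rows downward; lengths in m; the calibration is good to about 2 mm. A picture is of the moment at which its call begins. camera_model takes no time and is no camera call.
- r.sign_off(): hands the job in; it is judged then, once.
The state is a dict: "clock": time; "joint_pos": joint angles; "dq": joint speeds; "effort": joint torques, N m; "eef_pos": TCP position; "orientation": TCP orientation; "ft_force": force on the tool from outside, world axes, zero at the start; "moment": the same for the moment, N m; "gripper_width": finger opening in m; "gripper_force": force on a finger pad.
Only numpy, scipy, OpenCV 4.12 (cv2) and the standard library are available. Lean on these libraries where they do the work, as an engineer would, in place of code of your own. Each camera call takes 0.05 s, during which the arm holds its last target. There are 200 camera calls.

### The job

The black display module lies loose and askew on the test fixture. With the fingertips only, gently push it square against the long back rail, slide it along the rail until it is fully home in the corner pocket against the end stop, and only then press the spring-loaded probe head all the way down onto it and keep holding it down: the program finishes while still pressing. Never pick the module up, and leave the things round the fixture alone.

Things in the scene. Friction and masses are not known exactly. Their poses are not given: they have to be found in the camera images.
- fixture: Fixed test fixture on the desk: aluminium base 176 (its x) x 300 (its y) mm; origin under the base's centre on the desk top, z up. Flat deck 12 mm above the origin. Dark steel rail, end stop and front guide stand 12 mm above the deck and form the corner pocket at the +y end. A module fully home has its origin at x = +15, y = +67.5 mm. Nothing on it is higher than the raised press pad.
- rail_face (a point): Point on the top edge of the back rail's face. The rail runs along the fixture's y on its far (+x) side from y = -146 to +138 mm; its face looks to -x at fixture x = +50 mm.
- pocket_corner (a point): Corner of the pocket on the deck, where the rail's face (fixture x = +50 mm) meets the end stop's face (fixture y = +110 mm, looking to -y).
- guide_entry (a point): Top edge of the front guide where the pocket begins: fixture x = -22.5, y = +60 mm. The guide faces the rail from here to the stop, so the pocket is 72.5 mm wide; a slanted lead-in widens the mouth to x = -32.5 at y = +44. The deck before that is open.
- module: Loose black display module, 85 (its x) x 70 (its y) x 17 mm, 0.10 to 0.19 kg, face down on the deck; origin at the centre of its underside, z up. Its x axis points roughly along the fixture's +y; its +x end, with six small gold pads on top, leads into the pocket. It slides easily on the smooth deck, is fragile (at most 35 N from the fingers) and must never rise 6 mm off the deck.
- press_pad (a point): Middle of the top of the probe head's black rubber press pad, 46 (fixture x) x 26 (fixture y) mm; at fixture x = +13, y = +88 mm, 60 mm above the desk top when raised; it moves down with the head.
- probe_head (a joint): Travel of the blue probe head that bridges the pocket (fixture y = +69 to +107, x = -47 to +73 mm), straight down its two posts: 0 m raised, 0.010 m fully down at a hard stop. Springs raise it again when let go. It takes about 2 N to start it and about 7 N to hold it at the stop with a module under the pins.
- probe_pins: Six sprung brass probe pins under the head (origin coincides with the fixture's when raised). Over a module that is home they touch its pads after about 7.5 mm of head travel and then yield up to 6 mm. Raised, they end 23.5 mm above the deck. The trailing 44 mm of a module that is home stay uncovered.
- screw_tin: Loose open tin of screws, 50 x 72 x 22 mm, origin at the centre of its underside; right of the fixture. Leave it.
- blue_driver: Loose blue-handled screwdriver lying on the desk, 125 mm long, 19 mm thick, origin under its middle; right of the fixture. Leave it.
- bits_jar: Loose jar with a yellow lid, 63 mm across, 84 mm tall, origin at the centre of its underside; left of the fixture. Leave it.
Not all that is in view belongs to the job. Leave any orange look-alike of the module alone.

How it is judged:
On the way, in this order (a step that is already met when the one before it is completed fails the run):
1. the module lies square against the rail (gap under 4 mm, within 3.5 degrees) while still at least 30 mm short of home (x of module in the frame of fixture above 0.011 m and y of module in the frame of fixture below 0.0375 m and angle between the x axis of module and the y axis of fixture, either way round below 0.06 rad), for 0.1 s.
2. the module is fully home in the corner pocket (within 3.5 mm of the end stop, against the rail) with the probe head still up (y of module in the frame of fixture above 0.064 m and x of module in the frame of fixture above 0.011 m and z of module in the frame of fixture below 0.015 m and angle between the x axis of module and the y axis of fixture, either way round below 0.05 rad and value of joint probe_head below 0.003 m), for 0.2 s.
3. the probe head is pressed down and its pins bear on the module (y of module in the frame of fixture above 0.064 m and x of module in the frame of fixture above 0.011 m and z of module in the frame of fixture below 0.015 m and angle between the x axis of module and the y axis of fixture, either way round below 0.05 rad and value of joint probe_head above 0.0085 m and contact force between probe_pins and module above 1 N), for 0.3 s.
At the end, for the whole second after the job is handed in: The module rests in the corner pocket, at most 3.5 mm from the end stop and 4 mm from the rail and square to it within 3 degrees, the robot off it; the robot holds the probe head down at least 8.5 of its 10 mm and the pins bear on the module with more than 1 N (all of step 3 and contact force between each of the arm, the fingers and module below 0.5 N and linear speed of module below 0.02 m/s); the arm keeps its last pose, push and grip.
It fails at once if the module is lifted 6 mm off the deck or tipped (z of module in the frame of fixture above 0.018 m or angle between module's own z axis and vertical above 0.2 rad).
It fails at once if the module is squeezed or rammed with more than 35 N (contact force between any of the fingers, the arm and module above 35 N).
It fails at once if the probe head is pressed while the module is not home (value of joint probe_head above 0.004 m and (y of module in the frame of fixture below 0.06 m or x of module in the frame of fixture below 0.008 m)).
It fails at once if a thing round the fixture is moved by more than 20 mm (distance of any of screw_tin, blue_driver, bits_jar from where it was at the start of the episode above 0.02 m).
It also fails if it takes over 51 s, if anything falls off the work surface, if the arm or the gripper's body presses on something with over 40 N, if the wrist force passes 120 N, or if a joint passes its speed limit or range.

## Working session

There is one attempt and no reset: what is moved stays moved. The work goes in short steps, Python scripts to look and compute and a tool call to move; the robot and the scene stay as the last step left them, time stands still between calls to the robot, and variables do not carry over. Pictures are saved under pics/ and viewed, at most 10 in all, crops included, and the job is handed in when it is done.

Besides the shell and the picture viewer there is one more tool, called as name(argument=value, ...) on one line, values as JSON. arm_command: Moves the arm, as the interface text tells. Its arguments: {"type":"object","properties":{"offset":{"type":"array","items":{"type":"array","items":{"type":"number"}}},"angular":{"type":"array","items":{"type":"array","items":{"type":"number"}}},"grip":{"type":"number"},"force":{"type":"number"}},"required":["offset","angular"]}

```bash
mkdir -p pics; python3 - <<'E'
from station import r, imaging
import cv2
for n in("scene","top"):
    im=imaging.get_image(n); cv2.imwrite(f"pics/{n}0.png",im[:,:,::-1]); 
    m=imaging.camera_model(n); print(n,m)
print(r.get_state(), r.grasp_offset)
E
```

```text
scene {'intrinsics': array([[477.99111547,   0.        , 256.69655141],
       [  0.        , 477.99111547, 191.74767622],
       [  0.        ,   0.        ,   1.        ]]), 'distortion': array([-0.05976038,  0.        ,  0.        ,  0.        ,  0.        ]), 'world_to_cam': array([[-5.89269934e-01, -8.07936188e-01,  2.48511992e-04,
         3.10419593e-01],
       [ 4.63347406e-01, -3.37691380e-01,  8.19312952e-01,
        -3.35115640e-01],
       [-6.61868663e-01,  4.82911636e-01,  5.73346514e-01,
        -8.57141764e-01],
       [ 0.00000000e+00,  0.00000000e+00,  0.00000000e+00,
         1.00000000e+00]])}
top {'intrinsics': array([[408.97748195,   0.        , 260.38710432],
       [  0.        , 408.97748195, 194.79541733],
       [  0.        ,   0.        ,   1.        ]]), 'distortion': array([-0.12221357,  0.        ,  0.        ,  0.        ,  0.        ]), 'world_to_cam': array([[ 0.02497333, -0.99945192,  0.0217298 , -0.05525399],
       [ 0.98920364,  0.0278454 ,  0.14387767, -0.55258505],
       [-0.14440389,  0.01790209,  0.98935688, -1.03609099],
       [ 0.        ,  0.        ,  0.        ,  1.        ]])}
{'clock': 0.1, 'joint_pos': array([ 1.37982458,  0.68993384, -0.19449045,  1.56625909,  0.15730427,
        0.90245843, -0.21511503]), 'dq': array([ 2.09737048e-03, -2.10404987e-04,  1.15288572e-03, -9.71923077e-04,
       -8.10766738e-04, -1.10246246e-03,  6.72863513e-05]), 'effort': array([-3.07690389e-03, -5.40593612e+01, -1.27181400e+00, -1.58983934e+01,
        9.28310968e-03,  4.30803673e-03, -2.09159623e-07]), 'eef_pos': array([ 0.13911423, -0.60872374,  0.23053735]), 'orientation': array([-8.19175471e-04,  9.93688572e-01,  1.12170966e-01, -1.60605024e-04]), 'ft_force': array([-0.03050401,  0.58497719,  0.16864554]), 'moment': array([ 0.0060955 , -0.04104775, -0.07533099]), 'gripper_force': 0.0, 'gripper_width': 0.08536070845919273} 0.0187
```

View pics/scene0.png

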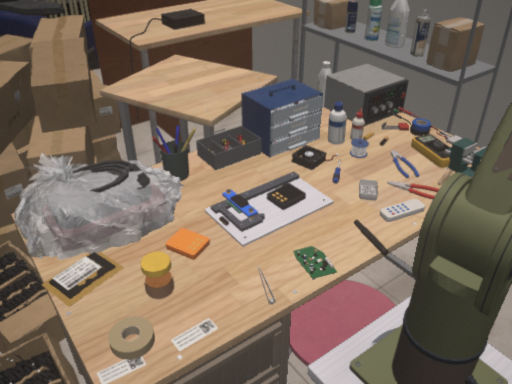

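View pics/top0.png

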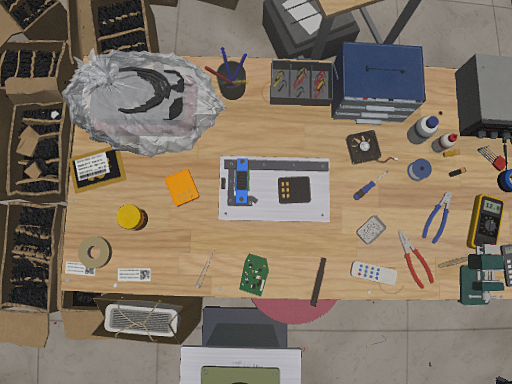

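The top view shows the fixture at about (219–329, 157–222), with the blue head at (242,180) and the black module with gold pads at (295,190). The orange look-alike is at (182,188), the jar at (131,217), the tin at (371,229) and the driver at (364,188). The black part with gold pads on the fixture's deck is the module. I'll confirm that in an enlarged crop.

```bash
python3 - <<'E'
import cv2
a=cv2.imread("pics/top0.png")[148:230,210:338]
cv2.imwrite("pics/c1.png",cv2.resize(a,None,fx=6,fy=6,interpolation=cv2.INTER_CUBIC))
a=cv2.imread("pics/scene0.png")[165:245,200:340]
cv2.imwrite("pics/c2.png",cv2.resize(a,None,fx=5.5,fy=5.5,interpolation=cv2.INTER_CUBIC))
E
```

```text
(no output)
```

View pics/c1.png

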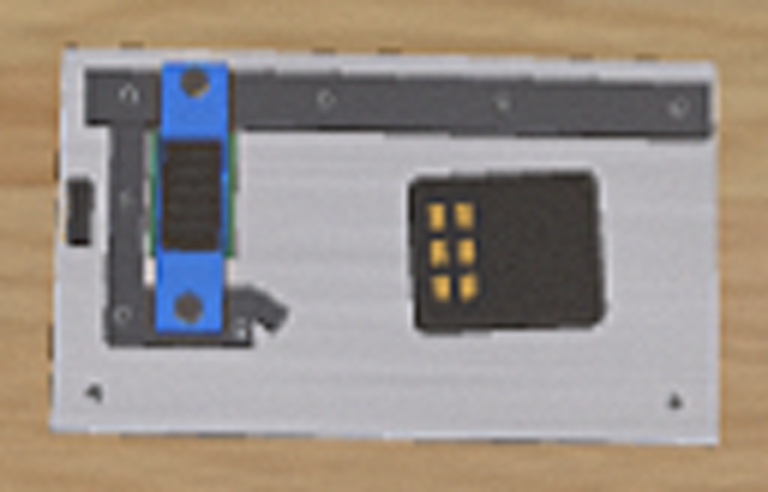

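View pics/c2.png

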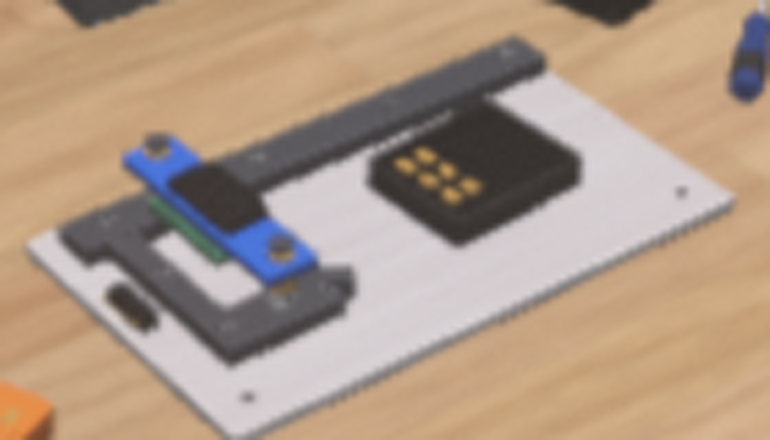

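The crops confirm it: the module is black with six gold pads, top corners at crop c1 (410,178), (600,170), (606,326), (415,332). The fixture deck corners there are (65,45), (718,62), (718,443), (52,432). The pad centre is at (191,194).

```bash
cat > h.py <<'E'
import numpy as np, cv2
from scipy.optimize import least_squares
from station import r, imaging
def proj(n,P):
    m=imaging.camera_model(n);P=np.atleast_2d(P)
    c=P@m["world_to_cam"][:3,:3].T+m["world_to_cam"][:3,3]
    c=c*[1,-1,-1]
    return cv2.projectPoints(c,np.zeros(3),np.zeros(3),m["intrinsics"],m["distortion"])[0][:,0]
def ray(n,px,z):
    m=imaging.camera_model(n)
    u=cv2.undistortPoints(np.array(px,float).reshape(-1,1,2),m["intrinsics"],m["distortion"])[:,0]
    R=m["world_to_cam"][:3,:3];t=m["world_to_cam"][:3,3];C=-R.T@t
    d=np.c_[u[:,0],-u[:,1],-np.ones(len(u))]@R
    return C+d*((z-C[2])/d[:,2])[:,None]
def tf(p,L):
    L=np.atleast_2d(L);c,s=np.cos(p[2]),np.sin(p[2])
    return np.c_[L[:,:2]@np.array([[c,s],[-s,c]])+p[:2],L[:,2]]
def inv(p,W):
    W=np.atleast_2d(W);c,s=np.cos(p[2]),np.sin(p[2])
    return (W[:,:2]-p[:2])@np.array([[c,-s],[s,c]])
T=lambda u:(np.array(u,float)+.5)/6-.5+[210,148]
S=lambda u:(np.array(u,float)+.5)/5.5-.5+[200,165]
E
python3 - <<'E'
from h import *
obs=[("top",T([(65,45),(718,62),(718,443),(52,432),(191,194)]),np.array([(88,150,12),(88,-150,12),(-88,-150,12),(-88,150,12),(13,88,60)])/1e3),
("scene",S([(28,245),(235,438),(735,200),(218,195)]),np.array([(88,150,12),(-88,150,12),(-88,-150,12),(13,88,60)])/1e3)]
def f(p,o=obs): return np.concatenate([(proj(n,tf(p,L))-u).ravel() for n,u,L in o])
s=least_squares(f,[.65,0,0]);print(s.x,s.fun.round(1))
for o in obs:
    q=least_squares(lambda p:f(p,[o]),[.65,0,0]);print(o[0],q.x,q.fun.round(1))
F=s.x
M=[(410,178),(600,170),(606,326),(415,332)]
L=np.array([(42.5,-35,29),(-42.5,-35,29),(-42.5,35,29),(42.5,35,29)])/1e3
# module x=+fix y => yaw~pi/2
om=[("top",T(M),L),("scene",S([(372,165),(455,228),(580,160)]),L[[0,3,2]]*[1,1,1])]
for oo in (om,om[:1],om[1:]):
  for g in (F[2]+np.pi/2,):
    q=least_squares(lambda p:f(p,oo),[.63,-.05,g]);print(q.x,q.fun.round(1),inv(F,[q.x]).round(4) if 0 else inv(F,np.array([[q.x[0],q.x[1],0]])),np.degrees(q.x[2]-F[2]-np.pi/2))
print("W",ray("top",T(M),.029))
E
```

```text
[ 0.57587463 -0.07808444  0.00789181] [-0.5  0.8 -0.5  0.4  0.   0.6 -0.4  0.4 -0.   0.2 -0.8 -1.1  0.1 -0.5
  0.4 -1.2 -0.1 -1.6]
top [ 0.57717623 -0.07879985  0.00697405] [-0.2  0.3 -0.2  0.   0.3  0.2 -0.2 -0.1  0.3 -0.3]
scene [ 0.57222535 -0.07578659  0.00655835] [-0.9 -0.2  0.1  0.7  0.7 -0.3 -0.  -0.7]
[ 0.57146533 -0.12980479  1.63080557] [-0.5  0.2 -0.7  0.6 -0.3  0.4 -0.2  0.4 -1.8 -1.8  0.7 -1.3  1.5 -0.9] [[-0.00481733 -0.05168394]] 2.9861091551854853
[ 0.57256212 -0.13090942  1.62921951] [-0.1 -0.2 -0.2  0.2  0.1  0.   0.2 -0. ] [[-0.00372929 -0.05279719]] 2.8952343188140888
[ 0.56723103 -0.12587161  1.63506152] [-2.  -0.5  0.6  0.1  1.4  0.3] [[-0.00902046 -0.04771747]] 3.2299572547190705
W [[ 0.60439897 -0.08658499  0.029     ]
 [ 0.61060969 -0.17189651  0.029     ]
 [ 0.54012969 -0.17508513  0.029     ]
 [ 0.53512153 -0.09009756  0.029     ]]
```

```bash
cat >> h.py <<'E'
from scipy.spatial.transform import Rotation as Ro
F=np.array([.5765,-.0785,.0073])
def go(fx,fy,z,ang):  # fixture mm, z world mm, tool-x angle in fixture frame (deg)
    s=r.get_state();R0=Ro.from_quat(np.roll(s["orientation"],-1))
    p=tf(F,[fx/1e3,fy/1e3,z/1e3])[0]; a=F[2]+np.radians(ang)
    Rt=Ro.from_matrix(np.c_[[np.cos(a),np.sin(a),0],[np.sin(a),-np.cos(a),0],[0,0,-1]])
    print(fx,fy,z,ang,"off",(R0.inv().apply(p-s["eef_pos"])*1e3).round(1),"rot",(R0.inv()*Rt).as_rotvec().round(3))
def st():
    s=r.get_state();R0=Ro.from_quat(np.roll(s["orientation"],-1)).as_matrix()
    print(s["clock"],"fix",(inv(F,s["eef_pos"])*1e3).round(1),"z",round(s["eef_pos"][2]*1e3,1),"ang",np.degrees(np.arctan2(R0[1,0],R0[0,0])-F[2]).round(2),"f",s["ft_force"].round(1),"w",s["gripper_width"].round(4), "q7",s["joint_pos"].round(2))
E
python3 -c "
from h import *
st();go(-75,-53,150,0)"
```

```text
Traceback (most recent call last):
  File "h.py", line 32, in st
    print(s["clock"],"fix",(inv(F,s["eef_pos"])*1e3).round(1),"z",round(s["eef_pos"][2]*1e3,1),"ang",np.degrees(np.arctan2(R0[1,0],R0[0,0])-F[2]).round(2),"f",s["ft_force"].round(1),"w",s["gripper_width"].round(4), "q7",s["joint_pos"].round(2))
                                                                                                                                                                                          ^^^^^^^^^^^^^^^^^^^^^^^^
AttributeError: 'float' object has no attribute 'round'
```

```bash
sed -i 's/s\["gripper_width"\].round(4)/round(s["gripper_width"],4)/' h.py
python3 -c "
from h import *
st();go(-75,-53,150,0)"
```

```text
0.1 fix [[-441.2 -527. ]] z 230.5 ang 12.46 f [-0.   0.6  0.2] w 0.0854 q7 [ 1.38  0.69 -0.19  1.57  0.16  0.9  -0.22]
-75 -53 150 0 off [ 459.9 -383.7   81.1] rot [-0.002  0.     0.218]
```

arm_command(offset=[[30, -25, 0], [65, -54, 0], [100, -83, 0], [135, -112, 0], [170, -142, 5], [205, -171, 10], [240, -200, 20], [275, -229, 30], [310, -258, 40], [345, -287, 50], [380, -317, 60], [415, -346, 70]], angular=[[0, 0, 0], [0, 0, 0], [0, 0, 0.03], [0, 0, 0.06], [0, 0, 0.09], [0, 0, 0.12], [0, 0, 0.15], [0, 0, 0.18], [0, 0, 0.218], [0, 0, 0.218], [0, 0, 0.218], [0, 0, 0.218]], grip=0.5)

```text
clock: 1.1
eef_pos: [0.4381, -0.2165, 0.1714]
orientation: [0.0, 1.0, 0.003, -0.0]
ft_force: [0.8, -0.5, 0.8]
gripper_width: 0.0429
gripper_force: 0.0
```

```bash
python3 -c "
from h import *
st();go(-75,-53,60,0);go(-75,-53,19,0)"
```

```text
1.1 fix [[-139.4 -136.9]] z 171.4 ang -0.03 f [ 0.8 -0.5  0.8] w 0.0429 q7 [ 0.39  0.61 -0.05  2.04  0.06  0.5  -1.26]
-75 -53 60 0 off [ 64.4 -84.  111.4] rot [ 0.  0. -0.]
-75 -53 19 0 off [ 64.5 -84.  152.4] rot [ 0.  0. -0.]
```

arm_command(offset=[[30, -40, 50], [64, -84, 90], [64, -84, 111], [64, -84, 111], [64, -84, 111]], angular=[[0, 0, 0], [0, 0, 0], [0, 0, 0], [0, 0, 0], [0, 0, 0]])

```text
clock: 1.52
eef_pos: [0.5014, -0.1278, 0.0567]
orientation: [-0.002, 1.0, 0.007, -0.002]
ft_force: [0.3, 0.7, -0.6]
gripper_width: 0.0432
gripper_force: 0.0
```

```bash
python3 - <<'E'
from h import *
st();go(-75,-53,15,0)
a=imaging.get_image("top")[148:238,210:338,::-1];b=imaging.get_image("scene")[150:245,200:340,::-1]
cv2.imwrite("pics/d.png",np.hstack([cv2.resize(a,(399,281),interpolation=2),cv2.resize(b,(401,281),interpolation=2)]))
E
```

```text
1.5167 fix [[-75.4 -48.7]] z 56.7 ang 0.43 f [ 0.3  0.7 -0.6] w 0.0432 q7 [ 0.17  0.84 -0.01  2.01  0.02  0.29 -1.42]
-75 -53 15 0 off [ 0.5  4.5 41.6] rot [-0.005  0.004  0.007]
```

View pics/d.png

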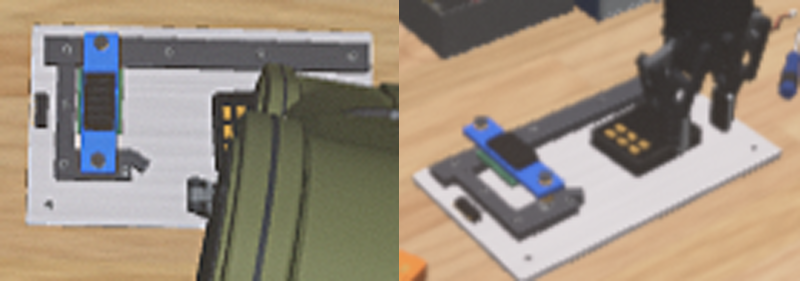

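The tool is at the near side of the module, clear of it, and the fingers straddle its middle. I'll lower it.

arm_command(offset=[[0, 4, 20], [0, 4, 35], [0, 4, 41], [0, 4, 41], [6, 4, 41], [10, 4, 41], [14, 4, 41], [16, 4, 41], [18, 4, 41], [20, 4, 41], [20, 4, 41], [20, 4, 41]], angular=[[0, 0, 0], [0, 0, 0.007], [0, 0, 0.007], [0, 0, 0.007], [0, 0, 0.007], [0, 0, 0.007], [0, 0, 0.007], [0, 0, 0.007], [0, 0, 0.007], [0, 0, 0.007], [0, 0, 0.007], [0, 0, 0.007]])

```text
clock: 2.62
eef_pos: [0.5208, -0.1376, 0.02]
orientation: [0.0, 1.0, -0.0, -0.0]
ft_force: [0.2, 0.5, 1.1]
gripper_width: 0.0427
gripper_force: 0.0
```

```bash
python3 -c "
from h import *
st()"
```

```text
2.6167 fix [[-56.2 -58.7]] z 20.0 ang -0.42 f [0.2 0.5 1.1] w 0.0427 q7 [ 0.18  0.92 -0.01  1.96  0.02  0.26 -1.42]
```

arm_command(offset=[[0, -5, 4], [1, -5, 4], [3, -5, 4], [5, -5, 4], [7, -5, 4], [9, -5, 4], [11, -5, 4], [13, -5, 4], [15, -5, 4], [17, -5, 4], [18, -5, 4], [18, -5, 4]], angular=[[0, 0, -0.007], [0, 0, -0.007], [0, 0, -0.007], [0, 0, -0.007], [0, 0, -0.007], [0, 0, -0.007], [0, 0, -0.007], [0, 0, -0.007], [0, 0, -0.007], [0, 0, -0.007], [0, 0, -0.007], [0, 0, -0.007]])

```text
clock: 3.62
eef_pos: [0.5393, -0.1327, 0.016]
orientation: [0.0, 1.0, 0.003, 0.0]
ft_force: [-0.1, -0.2, 0.5]
gripper_width: 0.0423
gripper_force: 0.0
```

```bash
python3 -c "
from h import *
st()"
```

```text
3.6167 fix [[-37.6 -54. ]] z 16.0 ang -0.03 f [-0.1 -0.2  0.5] w 0.0423 q7 [ 0.16  0.94 -0.01  1.91  0.02  0.29 -1.43]
```

arm_command(offset=[[1, 0, 0], [2, 0, 0], [3, 0, 0], [4, 0, 0], [5, 0, 0], [5, 0, 0]], angular=[[0, 0, 0], [0, 0, 0], [0, 0, 0], [0, 0, 0], [0, 0, 0], [0, 0, 0]])

```text
clock: 4.12
eef_pos: [0.5442, -0.1326, 0.0159]
orientation: [0.0, 1.0, 0.003, 0.0]
ft_force: [0.1, 0.6, -0.1]
gripper_width: 0.0427
gripper_force: 0.0
```

arm_command(offset=[[1, 0, 0], [1.5, 0, 0], [2, 0, 0], [2.5, 0, 0], [3, 0, 0], [3, 0, 0]], angular=[[0, 0, 0], [0, 0, 0], [0, 0, 0], [0, 0, 0], [0, 0, 0], [0, 0, 0]])

```text
clock: 4.62
eef_pos: [0.546, -0.1326, 0.0159]
orientation: [-0.0, 1.0, 0.003, -0.001]
ft_force: [-1.9, -0.3, 1.4]
gripper_width: 0.0429
gripper_force: 1.0
```

arm_command(offset=[[0.5, 0, 0], [1, 0, 0], [1.5, 0, 0], [2, 0, 0], [2, 0, 0], [2, 0, 0]], angular=[[0, 0, 0], [0, 0, 0], [0, 0, 0], [0, 0, 0], [0, 0, 0], [0, 0, 0]])

```text
clock: 5.12
eef_pos: [0.5461, -0.1326, 0.0156]
orientation: [-0.0, 1.0, 0.003, -0.003]
ft_force: [-6.3, 0.4, 3.2]
gripper_width: 0.0432
gripper_force: 3.1
```

```bash
python3 - <<'E'
from h import *
st()
a=imaging.get_image("top")[148:238,210:338,::-1];b=imaging.get_image("scene")[165:245,240:340,::-1]
cv2.imwrite("pics/e.png",np.hstack([cv2.resize(a,(299,210),interpolation=2),cv2.resize(b,(500,400),interpolation=2)[:,:]] if 0 else [cv2.resize(b,(700,560),interpolation=2)]))
E
```

```text
5.1167 fix [[-30.8 -53.9]] z 15.6 ang -0.05 f [-6.3  0.4  3.2] w 0.0432 q7 [ 0.16  0.94 -0.01  1.89  0.02  0.32 -1.43]
```

View pics/e.png

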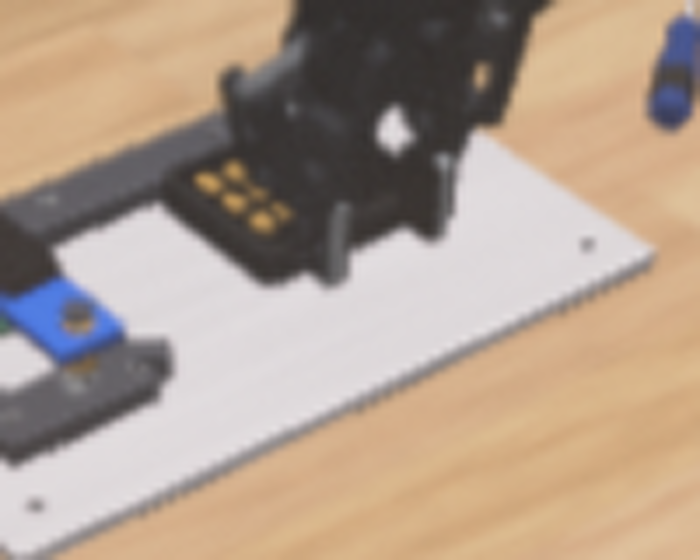

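Firm rail contact (6 N, stalled where predicted) and both fingertips sit on the near face, so the module is square. Next I'll back off, rise, turn 90° and go behind the trailing end.

arm_command(offset=[[-6, 0, 0], [-18, 0, 0], [-20, 0, -30], [-20, 10, -65], [-10, 40, -75], [20, 70, -75], [42, 79, -75], [42, 79, -75], [42, 79, -75], [42, 79, -75], [42, 79, -75], [42, 79, -75]], angular=[[0, 0, 0], [0, 0, 0], [0, 0, 0], [0, 0, 0.1], [0, 0, 0.2], [0, 0, 0.3], [0, 0, 0.4], [0, 0, 0.5], [0, 0, 0.6], [0, 0, 0.7], [0, 0, 0.8], [0, 0, 0.9]], grip=0.3)

```text
clock: 6.22
eef_pos: [0.5928, -0.2116, 0.0912]
orientation: [-0.0, 0.901, -0.434, 0.002]
ft_force: [-0.0, -0.3, 0.1]
gripper_width: 0.026
gripper_force: 0.0
```

```bash
python3 - <<'E'
from h import *
st();go(13,-133,80,-90)
a=imaging.get_image("top")[148:230,210:338,::-1]
cv2.imwrite("pics/f.png",cv2.resize(a,None,fx=6,fy=6,interpolation=2))
E
```

```text
6.2167 fix [[  15.3 -133.2]] z 91.2 ang -51.85 f [-0.  -0.3  0.1] w 0.026 q7 [ 0.15  0.89  0.22  1.67 -0.29  0.61 -1.94]
13 -133 80 -90 off [-1.6  1.7 11.2] rot [-0.003 -0.002  0.666]
```

View pics/f.png

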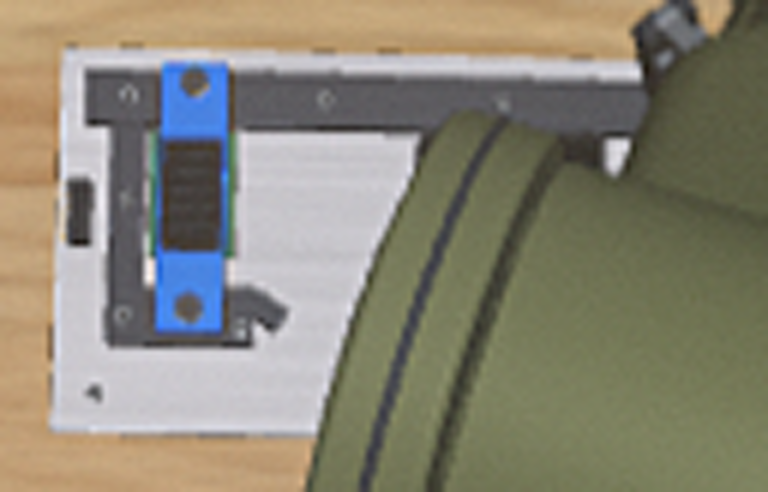

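The module is against the rail; the arm hides most of it. The last joint is heading for its limit, so I'll turn the other way, to +90°.

arm_command(offset=[[0, 0, 0], [0, 0, 0], [0, 0, 0], [0, 0, 0], [0, 0, 0], [0, 0, 0], [0, 0, 0], [0, 0, 0], [0, 0, 0], [0, 0, 0], [0, 0, 0], [0, 0, 0]], angular=[[0, 0, -0.12], [0, 0, -0.24], [0, 0, -0.36], [0, 0, -0.48], [0, 0, -0.6], [0, 0, -0.72], [0, 0, -0.84], [0, 0, -0.96], [0, 0, -1.08], [0, 0, -1.2], [0, 0, -1.32], [0, 0, -1.44]])

```text
clock: 7.27
eef_pos: [0.5926, -0.2115, 0.0913]
orientation: [0.001, 0.962, 0.274, 0.001]
ft_force: [-0.3, 0.4, -0.3]
gripper_width: 0.0258
gripper_force: 0.0
```

arm_command(offset=[[0, 0, 0], [0, 0, 0], [0, 0, 0], [0, 0, 0], [0, 0, 0], [0, 0, 0], [0, 0, 0], [0, 0, 0], [0, 0, 0], [0, 0, 0], [0, 0, 0]], angular=[[0, 0, -0.12], [0, 0, -0.24], [0, 0, -0.36], [0, 0, -0.48], [0, 0, -0.6], [0, 0, -0.72], [0, 0, -0.84], [0, 0, -0.96], [0, 0, -1.04], [0, 0, -1.04], [0, 0, -1.04]])

```text
clock: 8.18
eef_pos: [0.592, -0.2115, 0.0911]
orientation: [0.001, 0.702, 0.712, 0.001]
ft_force: [-1.0, 0.4, 0.4]
gripper_width: 0.0259
gripper_force: 0.0
```

```bash
python3 -c "
from h import *
st();go(13,-130,17,90)"
```

```text
8.1833 fix [[  14.5 -133.2]] z 91.1 ang 90.41 f [-1.   0.4  0.4] w 0.0259 q7 [ 0.51  0.9  -0.44  1.65  0.54  0.71 -0.19]
13 -130 17 90 off [ 3.2 -1.7 74.1] rot [ 0.002 -0.     0.007]
```

arm_command(offset=[[0, -2, 25], [0, -2, 50], [0, -2, 68], [0, -2, 74], [3, -2, 74], [7, -2, 74], [11, -2, 74], [15, -2, 74], [18, -2, 74], [20, -2, 74], [22, -2, 74], [22, -2, 74]], angular=[[0, 0, 0.007], [0, 0, 0.007], [0, 0, 0.007], [0, 0, 0.007], [0, 0, 0.007], [0, 0, 0.007], [0, 0, 0.007], [0, 0, 0.007], [0, 0, 0.007], [0, 0, 0.007], [0, 0, 0.007], [0, 0, 0.007]])

```text
clock: 9.18
eef_pos: [0.5892, -0.1888, 0.0172]
orientation: [0.0, 0.704, 0.71, 0.0]
ft_force: [0.1, -0.5, 0.0]
gripper_width: 0.0259
gripper_force: 0.0
```

```bash
python3 -c "
from h import *
st()"
```

```text
9.1833 fix [[  11.9 -110.3]] z 17.2 ang 90.13 f [ 0.1 -0.5  0. ] w 0.0259 q7 [ 0.44  1.   -0.37  1.7   0.61  0.55 -0.29]
```

arm_command(offset=[[1, 0, 0], [3, 0, 0], [6, 0, 0], [9, 0, 0], [12, 0, 0], [15, 0, 0], [18, 0, 0], [21, 0, 0], [24, 0, 0], [27, 0, 0], [30, 0, 0], [33, 0, 0]], angular=[[0, 0, 0], [0, 0, 0], [0, 0, 0], [0, 0, 0], [0, 0, 0], [0, 0, 0], [0, 0, 0], [0, 0, 0], [0, 0, 0], [0, 0, 0], [0, 0, 0], [0, 0, 0]])

```text
clock: 10.18
eef_pos: [0.5887, -0.1561, 0.017]
orientation: [0.0, 0.704, 0.71, 0.0]
ft_force: [0.1, 0.1, -1.0]
gripper_width: 0.0259
gripper_force: 0.2
```

arm_command(offset=[[3, 0, 0], [6, 0, 0], [9, 0, 0], [12, 0, 0], [15, 0, 0], [18, 0, 0], [21, 0, 0], [24, 0, 0], [27, 0, 0], [30, 0, 0], [33, 0, 0], [35, 0, 0]], angular=[[0, 0, 0], [0, 0, 0], [0, 0, 0], [0, 0, 0], [0, 0, 0], [0, 0, 0], [0, 0, 0], [0, 0, 0], [0, 0, 0], [0, 0, 0], [0, 0, 0], [0, 0, 0]])

```text
clock: 11.18
eef_pos: [0.5883, -0.1208, 0.017]
orientation: [-0.0, 0.704, 0.71, 0.0]
ft_force: [0.2, 0.0, 0.4]
gripper_width: 0.0256
gripper_force: 0.2
```

```bash
python3 - <<'E'
from h import *
st()
a=imaging.get_image("top")[148:230,210:300,::-1];b=imaging.get_image("scene")[165:245,200:310,::-1]
cv2.imwrite("pics/g.png",np.hstack([cv2.resize(a,(330,300),interpolation=2),cv2.resize(b,(412,300),interpolation=2)]))
E
```

```text
11.1833 fix [[ 11.5 -42.4]] z 17.0 ang 90.12 f [0.2 0.  0.4] w 0.0256 q7 [ 0.31  0.98 -0.33  1.76  0.6   0.5  -0.41]
```

View pics/g.png

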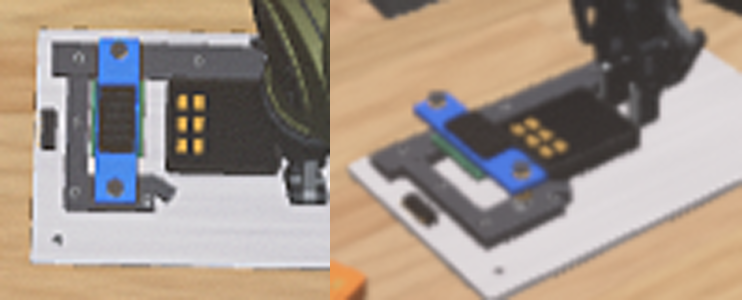

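The module is square on the rail and its leading edge is entering the pocket mouth (left crop x≈167, lead-in at 175,190). I'll keep sliding it.

arm_command(offset=[[1, 0, 0], [3, 0, 0], [6, 0, 0], [9, 0, 0], [12, 0, 0], [15, 0, 0], [18, 0, 0], [21, 0, 0], [24, 0, 0], [27, 0, 0], [29, 0, 0], [30, 0, 0]], angular=[[0, 0, 0], [0, 0, 0], [0, 0, 0], [0, 0, 0], [0, 0, 0], [0, 0, 0], [0, 0, 0], [0, 0, 0], [0, 0, 0], [0, 0, 0], [0, 0, 0], [0, 0, 0]])

```text
clock: 12.28
eef_pos: [0.5881, -0.0908, 0.017]
orientation: [-0.0, 0.704, 0.71, 0.0]
ft_force: [-0.3, -0.9, -0.3]
gripper_width: 0.0254
gripper_force: 0.2
```

arm_command(offset=[[2, 0, 0], [4, 0, 0], [6, 0, 0], [8, 0, 0], [10, 0, 0], [12, 0, 0], [14, 0, 0], [16, 0, 0], [18, 0, 0], [19, 0, 0], [20, 0, 0], [20, 0, 0]], angular=[[0, 0, 0], [0, 0, 0], [0, 0, 0], [0, 0, 0], [0, 0, 0], [0, 0, 0], [0, 0, 0], [0, 0, 0], [0, 0, 0], [0, 0, 0], [0, 0, 0], [0, 0, 0]])

```text
clock: 13.28
eef_pos: [0.5879, -0.071, 0.0169]
orientation: [-0.0, 0.704, 0.71, 0.0]
ft_force: [-0.1, 0.0, -0.3]
gripper_width: 0.026
gripper_force: 0.0
```

```bash
python3 -c "
from h import *
st()"
```

```text
13.2833 fix [[11.5  7.4]] z 16.9 ang 90.12 f [-0.1  0.  -0.3] w 0.026 q7 [ 0.22  0.97 -0.31  1.79  0.59  0.47 -0.49]
```

arm_command(offset=[[1, 0, 0], [2, 0, 0], [3, 0, 0], [4, 0, 0], [5, 0, 0], [6, 0, 0], [6, 0, 0]], angular=[[0, 0, 0], [0, 0, 0], [0, 0, 0], [0, 0, 0], [0, 0, 0], [0, 0, 0], [0, 0, 0]])

```text
clock: 13.87
eef_pos: [0.5879, -0.065, 0.0169]
orientation: [-0.0, 0.704, 0.71, 0.0]
ft_force: [-0.3, -0.5, -0.2]
gripper_width: 0.0254
gripper_force: 0.0
```

arm_command(offset=[[0.5, 0, 0], [1, 0, 0], [1.5, 0, 0], [2, 0, 0], [2.5, 0, 0], [3, 0, 0], [3, 0, 0]], angular=[[0, 0, 0], [0, 0, 0], [0, 0, 0], [0, 0, 0], [0, 0, 0], [0, 0, 0], [0, 0, 0]])

```text
clock: 14.45
eef_pos: [0.5877, -0.0639, 0.0169]
orientation: [0.001, 0.704, 0.71, -0.001]
ft_force: [0.2, -5.0, 0.8]
gripper_width: 0.0257
gripper_force: 2.2
```

Home contact: it stalled at the end stop with 5 N, at the predicted y. I'll hold briefly, retreat, rise, shut the fingers and move over the press pad.

arm_command(offset=[[0.5, 0, 0], [0.5, 0, 0], [0.5, 0, 0], [-5, 0, 0], [-16, 0, 0], [-20, 0, -20], [-20, 0, -50], [-20, 0, -75], [0, 0, -80], [30, 1, -80], [55, 1, -80], [65, 1, -80]], angular=[[0, 0, 0], [0, 0, 0], [0, 0, 0], [0, 0, 0], [0, 0, 0], [0, 0, 0], [0, 0, 0], [0, 0, 0], [0, 0, 0], [0, 0, 0], [0, 0, 0], [0, 0, 0]], grip=0.3)

```text
clock: 15.45
eef_pos: [0.5885, 0.0084, 0.0976]
orientation: [-0.001, 0.702, 0.712, 0.002]
ft_force: [0.3, 0.6, -0.3]
gripper_width: 0.0257
gripper_force: 0.0
```

arm_command(offset=[[6, 0, 0], [6, 0, 0], [6, 0, 0], [6, 0, 0], [6, 0, 0], [6, 0, 0]], angular=[[0, 0, 0], [0, 0, 0], [0, 0, 0], [0, 0, 0], [0, 0, 0], [0, 0, 0]], grip=0)

```text
clock: 15.95
eef_pos: [0.5882, 0.0071, 0.0968]
orientation: [0.0, 0.705, 0.71, -0.0]
ft_force: [0.0, -0.1, -0.0]
gripper_width: 0.0002
gripper_force: 0.0
```

```bash
python3 - <<'E'
from h import *
st();go(13,88,64,90)
a=imaging.get_image("top")[148:230,210:300,::-1];b=imaging.get_image("scene")[150:245,200:310,::-1]
cv2.imwrite("pics/i.png",np.hstack([cv2.resize(a,(330,300),interpolation=2),cv2.resize(b,(440,380),interpolation=2)[80:]]))
E
```

```text
15.95 fix [[12.3 85.5]] z 96.8 ang 89.99 f [ 0.  -0.1 -0. ] w 0.0002 q7 [ 0.13  0.85 -0.38  1.78  0.5   0.61 -0.55]
13 88 64 90 off [ 2.5  0.7 32.8] rot [-0.     0.001 -0.   ]
```

View pics/i.png

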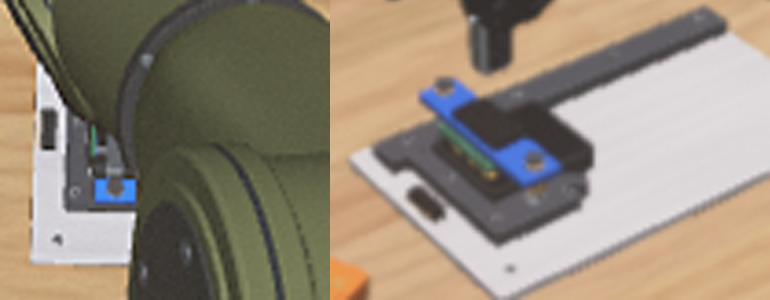

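The module sits fully in the pocket with its gold pads under the head, and the fingertips are above the pad. I'll press.

arm_command(offset=[[2, 1, 12], [2, 1, 24], [2, 1, 31], [2, 1, 34], [2, 1, 36], [2, 1, 38], [2, 1, 40], [2, 1, 42], [2, 1, 44], [2, 1, 46], [2, 1, 46], [2, 1, 46]], angular=[[0, 0, 0], [0, 0, 0], [0, 0, 0], [0, 0, 0], [0, 0, 0], [0, 0, 0], [0, 0, 0], [0, 0, 0], [0, 0, 0], [0, 0, 0], [0, 0, 0], [0, 0, 0]])

```text
clock: 17.05
eef_pos: [0.5889, 0.0107, 0.0512]
orientation: [-0.0, 0.704, 0.71, -0.0]
ft_force: [-3.7, -0.8, 5.9]
gripper_width: 0.0
gripper_force: 3.1
```

arm_command(offset=[[0, 0, 1], [0, 0, 2], [0, 0, 3], [0, 0, 3], [0, 0, 3], [0, 0, 3]], angular=[[0, 0, 0], [0, 0, 0], [0, 0, 0], [0, 0, 0], [0, 0, 0], [0, 0, 0]])

```text
clock: 17.55
eef_pos: [0.5889, 0.0107, 0.0501]
orientation: [0.001, 0.704, 0.71, -0.0]
ft_force: [-7.2, -0.3, 20.0]
gripper_width: -0.0002
gripper_force: 10.1
```

It's at the hard stop: pad at 50.1 mm, 20 N. I'll hold and hand in.

arm_command(offset=[[0, 0, 0], [0, 0, 0], [0, 0, 0], [0, 0, 0], [0, 0, 0], [0, 0, 0]], angular=[[0, 0, 0], [0, 0, 0], [0, 0, 0], [0, 0, 0], [0, 0, 0], [0, 0, 0]])

```text
clock: 18.05
eef_pos: [0.5889, 0.0106, 0.0501]
orientation: [0.001, 0.704, 0.71, -0.0]
ft_force: [-6.0, -0.4, 19.2]
gripper_width: -0.0003
gripper_force: 10.1
```

```bash
python3 -c "
from h import *
st()
s=r.get_state()
if s['eef_pos'][2]<.0508 and s['ft_force'][2]>8: print(r.sign_off())"
```

```text
18.05 fix [[13.1 89. ]] z 50.1 ang 90.1 f [-6.  -0.4 19.2] w -0.0003 q7 [ 0.09  0.92 -0.33  1.79  0.55  0.52 -0.59]
the job is handed in; nothing more can be done
None
```

I squared the module against the rail, slid it home to the end stop, and handed the job in at 18 s with the probe head held at its hard stop (about 19 N); the hand-in call gave no verdict.

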